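# Draw a test cassette from its light stand and set it in the reader

### The arm

A 7-joint arm with a two-finger parallel gripper is mounted at the origin on the work surface. World frame = base frame: x ahead of the robot, y to its left, z up, the work surface at z = 0. Lengths are in mm, angles in rad, forces in N, time in s.
With the tool pointing down it reaches from about 425 to 950 mm from the base axis. Payload 4.7 kg.
Tool frame: the origin (TCP) lies midway between the tips of the shut fingers; the grasp point (between the pads) lies pinch_z behind it (pinch_z is the distance from the TCP to the grasp point, in mm); z points along the fingers, y is the direction in which the jaws open and shut (so a half turn about z gives the same grasp; the last joint's range is limited). The gripper opens to 87 mm and grips with 3 to 60 N. Pads are 19 mm wide; open, the fingers measure 117 mm over their backs; the gripper's body (75 mm by 190 mm) begins 51 mm behind the grasp point.
Start: joints at [-1.172, 0.469, -0.049, 1.532, 0.024, 1.141, -0.082], TCP at [280, 614.206, 222.573] pointing down, gripper open.
Joint ranges: [-2.59, 2.59], [-0.33, 1.99], [-1.39, 1.29], [0.1, 2.45], [-1.04, 4.18], [0.21, 1.99], [-2.66, 2.66]. Speed limits (rad/s): [2.57, 2.57, 3.14, 3.14, 3.14, 3.14, 3.14].

### API

Orientations are given as [roll, pitch, yaw] about the fixed x, y, z axes, in that order (R = Rz(yaw) Ry(pitch) Rx(roll)).
In Python, from plant import state, snapshot, get_calibration, sign_off, spot_in, spot_point, pinch_z gives the robot as it stands. The module is installed in compiled form; this text tells all that it offers.
- The arm moves only by the tool servo_tool, never from a script. Its argument "commands" is a list of rows, each a list of 4 numbers: the shift along the tool's x, y, z in mm, then the turn about the tool's z in rad. In form: [[dx, dy, dz, yaw], ...]. A call has 1 to 8 rows; each row shifts and turns the commanded pose from where the row before left it, along the tool's axes as they then stand; what a row does not reach is not made up. A row lasts 1/12 s, in which the tool goes at most 41.7 mm and 7.16 degrees, less where a joint would pass 70% of its speed; a pose out of reach is approached as far as the arm can. A call with a gripper value outside its range is refused whole. "hand" is the opening, from 0 (shut) to 1 (fully open), set as the call begins (left out, the last holds). The fingers move at their own pace and stop on an object; "grip_force" is the grip in N (left out, the last holds). Time passes only in rows, so rows that do not move let the fingers close. It gives the time, the measured TCP pose, the force and the opening at its end, in the units of the state.
- state(): the state, without advancing time (a new reading comes with each control period).
- snapshot(name): name is "side" or "top"; returns (picture, depth): 420x560x3 uint8, blue, green, red; 420x560 float32, mm along the optical axis (not along the pixel's ray), 0 where there is no reading.
- get_calibration(name): a dict with "fx", "fy", "cx", "cy" (pixels), "R" (3x3) and "t" (3): a world point X has camera coordinates R X + t. Camera axes: x right, y down, z forward; pixel columns grow to the right and rows downward; lengths in mm; the calibration is good to about 2 mm. A picture is of the moment at which its call begins. get_calibration takes no time and is no camera call.
- sign_off(): hands the job in, once; it reports no verdict.
Trained networks look in the newest picture that a camera, given by its name, has taken for a name from the list of things; names that differ only in an ending like _2 or _b are one class to them, and where a whole thing is asked for, a point or a joint stands for the part that bears it (a point fixed in the world has none). Each returns a list of dicts, best first, with "confidence" (0 to 1); they miss things now and then, are a little off and sometimes report something else, mostly with a low value. They report only what shows in the picture. A call takes as long as a camera call. They do not tell look-alikes from the thing itself.
- spot_in(camera, query): "box" ([centre column, centre row, width, height] in pixels, round what is visible of it).
- spot_point(camera, query): "location" ([column, row] in pixels: a listed point, or the origin of a listed thing).
The state is a dict: "time_s": time; "qpos": joint angles; "joint_vel": joint speeds; "tau": joint torques, N m; "ee_pos": TCP position; "tool_rot": TCP orientation; "wrist_force": force on the tool from outside, world axes, zero at the start; "ft_torque": the same for the moment, N m; "finger_gap": finger opening in mm.
Only numpy, scipy, OpenCV 4.12 (cv2) and the standard library are available. Lean on these libraries where they do the work, as an engineer would, in place of code of your own. Each camera call takes 0.05 s, during which the arm holds its last target. There are 200 camera calls.

### The job

Pull the red-ended test cassette straight out of its light leaning stand, along the slot, so that the stand neither tips nor gets dragged or lifted. Then set the cassette on the reader's rest: standing on the ledge with the red end up, leaning back flat against the black back plate, about centred, its printed window facing the reader's lens; let go of it there. Leave the blue-ended cassette, its stand, the dropper bottle and the specimen pot where they are.

Things in the scene. Friction and masses are not known exactly. Their poses are not given: they have to be found in the camera images.
- red_mid (a point): Centre of the red-ended test cassette, a flat white plastic plate 95 mm long (z), 40 mm wide (y), 8 mm thick (x), 28 g. z points to its red end (top 25 mm red); x is the normal of the face with the printed window. It starts in red_stand, red end up, leaning with the slot: lower 42 mm in the slot, upper 53 mm free, to be gripped by its long edges across the 40 mm width.
- red_stand: Light loose yellow plastic stand (60 g) holding the red-ended cassette; tips easily. Origin: centre of the underside of its base, 48 mm (x) by 66 mm (y) by 6 mm; z up. The slot on it leans 0.26 rad from vertical towards the stand's -x, so its axis is (-0.257, 0, 0.966) in this frame. Slot mouth about 55 mm above the table, cassette top about 107 mm.
- red_slot (a point): Centre of the mouth of red_stand's slot; z points out along the slot's leaning axis, the way to pull; y across its width. Slot: 44 mm wide (y), 11 mm (x), 42 mm deep; 50 by 17 mm outside. The cassette is loose in it by 2 mm each side in width and 3 mm in all in thickness.
- blue_mid (a point): Centre of an identical cassette with a blue end, axes alike, standing in blue_stand. Not to be moved.
- blue_stand: Identical yellow stand, holding the blue-ended cassette. Origin and axes as red_stand. Not to be moved.
- reader: Reader, fixed: white base 160 mm (x) by 100 mm (y), 12 mm high, with a black leaning rest near its -x end and a white camera head (36 by 70 mm, top 56 mm above the table, near face at x = 60 mm) near its +x end. Origin on the table, 20 mm to the -x side of the base's centre; z up, x from the rest towards the camera head.
- rest (a point): Middle of the corner where the ledge meets the back plate, 22 mm above the table. z runs up the plate's face, which leans 0.35 rad from vertical to the reader's -x; x is its normal, towards the lens; y along the ledge. Plate 66 mm wide, 60 mm tall. Ledge 14 mm deep, square to the plate, then a 5 mm high lip; no side walls. A cassette fully home has its centre at (4, 0, 47.5) mm, axes parallel.
- lens (a point): Front of the reader's lens, 36 mm above the table, on the camera head's face that looks towards the rest.
- dropper: Loose white dropper bottle with a green cap, 34 mm diameter, 85 mm tall; origin at the centre of its underside. Bystander.
- pot: Loose clear specimen pot with a white lid, 48 mm diameter, 55 mm tall; origin at the centre of its underside. Bystander.
Things that resemble listed ones, but are neither listed nor needed, are in the scene too. What is shaped like the part that bears red_mid but purple, turquoise or yellow is not meant.

How it is judged:
By the outcome, as a careful person would: the job done as asked, in the order asked, and still so for the second after the job is handed in, with the robot touching nothing.
It also fails if it takes over 48 s, if anything falls off the work surface, if the arm or the gripper's body presses on something with over 40 N, if the wrist force passes 120 N, or if a joint passes its speed limit or range.

## Working session

There is one attempt and no reset: what is moved stays moved. The work goes in short steps, Python scripts to look and compute and a tool call to move; the robot and the scene stay as the last step left them, time stands still between calls to the robot, and variables do not carry over. Pictures are saved under pics/ and viewed, about 8 in all and at most 12, crops included, and the job is handed in when it is done.

Besides the shell and the picture viewer there is one more tool, called in YAML: its name, and indented under it one key for each argument. servo_tool: Moves the arm, as the interface text tells. Its arguments: {"type":"object","properties":{"commands":{"type":"array"},"hand":{"type":"number"},"grip_force":{"type":"number"}},"required":["commands"]}

```bash
mkdir -p pics
cat > h.py <<'E'
import numpy as np, cv2
from plant import *
from scipy.spatial.transform import Rotation as Ro
def cal(n):
    c=get_calibration(n); return c,np.array(c["R"]),np.array(c["t"])
def cloud(n,d):
    c,R,t=cal(n); v,u=np.indices(d.shape)
    P=np.stack([(u-c["cx"])/c["fx"]*d,(v-c["cy"])/c["fy"]*d,d],-1)
    return (P-t)@R
def proj(n,X):
    c,R,t=cal(n); p=np.atleast_2d(X)@R.T+t
    return np.c_[p[:,0]/p[:,2]*c["fx"]+c["cx"],p[:,1]/p[:,2]*c["fy"]+c["cy"]]
E
python3 - <<'E'
from h import *
s=state(); print({k:np.round(v,3).tolist() for k,v in s.items()}, pinch_z if not callable(pinch_z) else pinch_z())
ims=[]
for n in("side","top"):
    p,d=snapshot(n); np.savez(f"{n}0.npz",p=p,d=d); X=cloud(n,d)
    cv2.imwrite(f"pics/{n}0.png",p)
    for q in("red_mid","red_slot","rest","lens","reader","red_stand","blue_mid","dropper","pot"):
        for r in spot_point(n,q)[:4]:
            u,v=r["location"]; w=X[min(int(v),419),min(int(u),559)]; print(n,q,round(r["confidence"],2),int(u),int(v),w.round())
E
```

```text
{'time_s': 0.0, 'qpos': [-1.172, 0.469, -0.049, 1.534, 0.024, 1.141, -0.082], 'joint_vel': [-0.002, -0.003, -0.0, -0.001, 0.0, 0.001, 0.001], 'tau': [-0.0, -50.797, -0.081, -23.616, -0.061, 0.038, 0.0], 'ee_pos': [279.771, 613.629, 221.493], 'tool_rot': [-3.14, 0.0, 2.714], 'wrist_force': [-0.448, 0.076, 0.202], 'ft_torque': [-0.016, -0.018, -0.003], 'finger_gap': 86.777} 18.700000000000003
side red_mid 0.77 302 276 [564. 204.  67.]
side red_mid 0.71 279 359 [604. 337.   8.]
side red_mid 0.68 363 306 [447. 232.   7.]
side red_slot 0.83 301 281 [566. 211.  61.]
side rest 0.61 311 123 [ 538. -289.   22.]
side lens 0.59 307 225 [552.  52.  25.]
side lens 0.58 281 118 [ 616. -288.   40.]
side reader 0.75 302 128 [ 561. -283.   11.]
side red_stand 0.62 305 293 [557. 205.   6.]
side blue_mid 0.61 311 208 [545.  50.  79.]
side dropper 0.71 248 223 [680.  40.  14.]
side pot 0.81 350 392 [489. 407.  57.]
top red_mid 0.82 167 161 [746. 324.   5.]
top red_mid 0.81 216 187 [674. 198.  10.]
top red_mid 0.79 161 213 [611. 336.   9.]
top red_mid 0.68 213 231 [550. 192. 106.]
top red_slot 0.91 211 229 [559. 201.  79.]
top red_slot 0.32 285 185 [664.  25.  58.]
top rest 0.57 415 236 [ 537. -287.   26.]
top lens 0.83 416 204 [ 613. -290.   45.]
top reader 0.89 413 227 [ 561. -287.   13.]
top red_stand 0.89 217 231 [551. 184. 100.]
top blue_mid 0.55 212 229 [559. 199.  76.]
top blue_mid 0.42 285 236 [537.  28.  86.]
top dropper 0.67 285 183 [669.  25.  60.]
top pot 0.69 139 264 [482. 375.  55.]
```

View pics/side0.png

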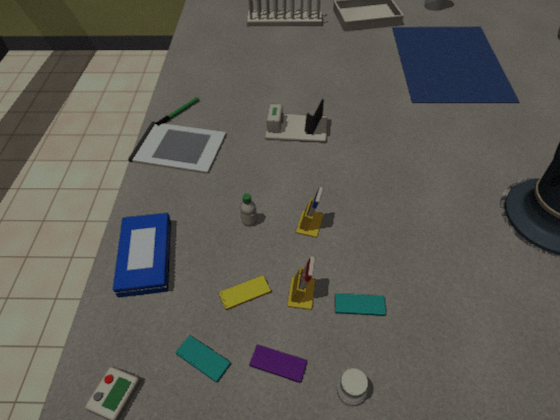

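View pics/top0.png

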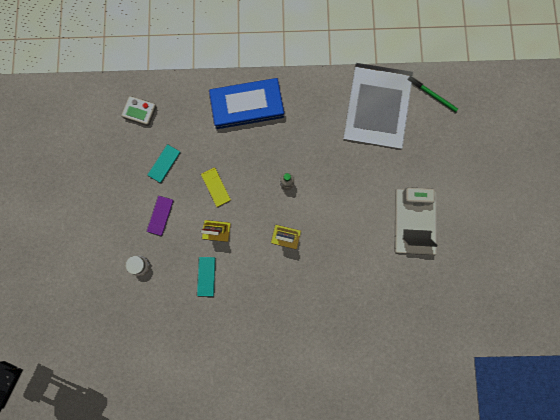

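Candidates for the target: the standing red-ended plate at side (302,276) / top (213,231). The look-alikes are the standing blue-ended plate at side (313,205) / top (286,237), and the flat plates: turquoise at top (164,163) and (206,277), purple (160,216), yellow (215,187). The red-ended one in the stand matches the description, so I'll check it close up.

Run:
```python
from h import *
S=np.load("side0.npz");T=np.load("top0.npz")
z=lambda p,u,v,w,h:cv2.resize(p[v-h:v+h,u-w:u+w],(390,280),interpolation=cv2.INTER_CUBIC)
a=np.vstack([np.hstack([z(S["p"],303,275,42,30),z(T["p"],215,232,42,30)]),np.hstack([z(S["p"],300,120,42,30),z(T["p"],416,225,56,40)])])
cv2.imwrite("pics/crop0.png",a)
for n,D in(("side",S),("top",T)):
    c,R,t=cal(n); print(n,"cam at",(-R.T@t).round(),"f",c["fx"])
    X=cloud(n,D["d"]); hsv=cv2.cvtColor(D["p"],cv2.COLOR_BGR2HSV)
    H,Sa,V=[hsv[...,i].astype(int) for i in range(3)]
    box=(abs(X[...,0]-560)<60)&(abs(X[...,1]-205)<60)
    red=box&((H<8)|(H>170))&(Sa>110)&(X[...,2]>40); yel=box&(H>15)&(H<35)&(Sa>120)
    print("red",red.sum(),X[red].mean(0).round(1),X[red].min(0).round(),X[red].max(0).round())
    b=yel&(X[...,2]<12)&(X[...,2]>2)
    for nm,m in(("base",b),("sleeve",yel&(X[...,2]>15)),("red",red)):
        if m.sum()>3: print(nm,m.sum(),X[m].min(0).round(),X[m].max(0).round(),cv2.minAreaRect(X[m][:,:2].astype(np.float32)))
```

```text
side cam at [576. 633. 777.] f 443.6369921000968
red 66 [555.6 212.   93. ] [550. 189.  58.] [565. 224. 105.]
base 408 [539. 168.   2.] [592. 237.  12.] ((565.0076293945312, 203.06747436523438), (65.47710418701172, 47.89448165893555), 83.983154296875)
sleeve 254 [558. 176.  15.] [586. 228.  64.] ((569.3829956054688, 201.64642333984375), (52.062652587890625, 27.030635833740234), 82.39521789550781)
red 66 [550. 189.  58.] [565. 224. 105.] ((557.91455078125, 207.0980987548828), (14.265730857849121, 35.23661422729492), 2.579335927963257)
top cam at [ 402.   33. 1285.] f 519.2674241563748
red 28 [555.6 198.2  90.5] [551. 181.  70.] [562. 219. 103.]
base 238 [537. 164.   2.] [591. 234.  12.] ((564.4246826171875, 198.92337036132812), (66.20218658447266, 47.642555236816406), 82.30029296875)
sleeve 109 [544. 173.  16.] [584. 224. 105.] ((562.79736328125, 199.26019287109375), (50.458492279052734, 37.678001403808594), 82.2220687866211)
red 28 [551. 181.  70.] [562. 219. 103.] ((557.3800659179688, 199.39320373535156), (38.184593200683594, 9.385818481445312), 81.72803497314453)
```

View pics/crop0.png

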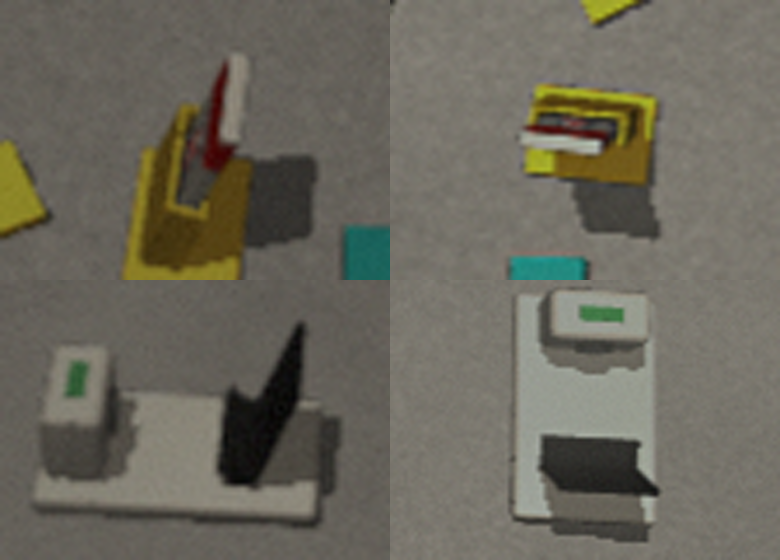

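```bash
cat > m.py <<'E'
from h import *
def frame(c,yaw): return lambda X:(X-np.r_[c,0])@Ro.from_euler('z',yaw).as_matrix()
E
python3 - <<'E'
from m import *
for n in("side","top"):
    D=np.load(n+"0.npz"); X=cloud(n,D["d"]); hsv=cv2.cvtColor(D["p"],cv2.COLOR_BGR2HSV)
    H,Sa,V=[hsv[...,i].astype(int) for i in range(3)]
    F=frame([564.7,201],-.133)(X)
    b=(abs(F[...,0]+12)<28)&(abs(F[...,1])<32)&(F[...,2]>62)&(F[...,2]<125)
    r=b&((H<8)|(H>170))&(Sa>110)
    for nm,m in(("all",b),("red",r),("nonred",b&~r)):
        P=F[m]; u=P[:,0]*.966+P[:,2]*.257; s=-P[:,0]*.257+P[:,2]*.966
        pc=lambda a:np.percentile(a,[2,25,50,75,98]).round(1)
        print(n,nm,len(P),"normal",pc(u),"along",pc(s),"y",pc(P[:,1]),"z",pc(P[:,2]))
    # table check
    t=(abs(X[...,0]-560)<150)&(abs(X[...,1]-100)<250)&(abs(X[...,2])<5); print("table z",np.median(X[t][:,2]))
    # reader
    box=(abs(X[...,0]-560)<120)&(abs(X[...,1]+288)<80)
    w=box&(X[...,2]>8)&(X[...,2]<16); print("base",w.sum(),cv2.minAreaRect(X[w][:,:2].astype(np.float32)))
    w=box&(X[...,2]>50)&(X[...,2]<62)&(V>90); print("head",w.sum(),cv2.minAreaRect(X[w][:,:2].astype(np.float32)))
    k=box&(V<60)&(X[...,2]>18); P=X[k]; print("dark",k.sum(),np.percentile(P,[1,50,99],axis=0).round(1).tolist())
    k=k&(X[...,2]>30)&(X[...,2]<74);P=X[k]; c=P.mean(0); nn=np.linalg.svd(P-c)[2][2]; print("plane",c.round(1),(nn*np.sign(nn[0])).round(3),"lean",np.arcsin(abs(nn[2])).round(3))
E
```

```text
side all 231 normal [ 7.8 10.9 14.1 15.3 16. ] along [ 62.1  78.1  94.8 104.9 107.3] y [-17.7  -5.7   6.8  19.   21.1] z [ 64.   79.1  95.3 104.4 107.2]
side red 64 normal [ 7.8 12.1 15.  15.4 15.9] along [ 71.1  89.7  94.5  99.9 104.2] y [-13.    2.2  14.8  19.7  21.3] z [ 72.4  90.2  94.6  99.8 104.6]
side nonred 167 normal [ 7.9 10.7 13.4 15.2 16. ] along [ 61.7  74.  103.2 105.4 107.4] y [-18.   -8.    4.7  16.1  20.8] z [ 63.6  75.2 102.2 105.  107.2]
table z -0.30523786074252485
base 975 ((577.591796875, -290.2590637207031), (102.56383514404297, 158.56333923339844), 85.18998718261719)
head 219 ((635.7742919921875, -295.6363830566406), (69.3315200805664, 34.422279357910156), 85.55200958251953)
dark 313 [[510.9, -319.9, 19.2], [533.4, -282.2, 34.4], [619.2, -254.1, 79.0]]
plane [ 540.8 -280.6   47.8] [0.224 0.055 0.973] lean 1.338
top all 119 normal [ 7.3 10.3 13.9 14.9 15.7] along [ 62.5  82.9 102.6 105.8 109.5] y [-21.3 -12.8  -3.4   7.4  17. ] z [ 64.4  83.6 101.9 105.3 108.9]
top red 28 normal [13.7 14.6 14.9 15.1 16.1] along [ 70.4  84.6  90.2  97.4 101.6] y [-21.4 -14.3  -3.1   4.5  15.6] z [ 72.2  85.6  91.   98.  102. ]
top nonred 91 normal [ 7.2  9.6 12.5 14.7 15.4] along [ 61.6  77.9 104.6 106.1 109.7] y [-21.3 -12.6  -3.4   7.7  17.2] z [ 63.5  79.2 104.1 105.8 109. ]
table z 0.01702366579731614
base 1478 ((573.6773681640625, -299.0843200683594), (110.80204772949219, 163.181396484375), 86.39293670654297)
head 392 ((633.5525512695312, -299.05194091796875), (68.58675384521484, 35.34585952758789), 86.23240661621094)
dark 417 [[509.8, -323.5, 18.9], [532.2, -290.5, 33.2], [613.8, -257.4, 80.8]]
plane [ 532.2 -288.8   48.1] [ 0.46  -0.02   0.888] lean 1.092
```

servo_tool:
  commands:
    - [-30,-18.7,0,0]
    - [-30,-18.7,0,0]
    - [-30,-18.7,0,0]
    - [-30,-18.7,0,0]
    - [-30,-18.7,0,0]
    - [-30,-18.7,0,0]
    - [-30,-18.7,0,0]
    - [-30,-18.7,0,0]
  hand: 1

```text
time_s: 1.67
ee_pos: [437.1, 377.0, 222.8]
tool_rot: [3.141, 0.0, 2.714]
wrist_force: [0.3, 0.9, -0.3]
finger_gap: 86.9
```

servo_tool:
  commands:
    - [-30,-18.7,0,0]
    - [-30,-18.7,0,0]
    - [-30,-18.7,0,0]
    - [-30,-18.7,0,0]
    - [-29,-18.5,0,0]
    - [-28.5,-18.5,-20,-0.098]
    - [0,0,-20,-0.098]
    - [0,0,0,-0.099]

```text
time_s: 2.33
ee_pos: [555.0, 200.7, 266.7]
tool_rot: [3.139, 0.007, 3.008]
wrist_force: [-0.0, 0.9, -0.1]
finger_gap: 86.7
```

Run:
```python
from h import *
s=state(); print(s["time_s"],np.array(s["ee_pos"]).round(1),np.array(s["tool_rot"]).round(3),np.array(s["wrist_force"]).round(2),s["finger_gap"])
```

```text
2.3333 [555.  200.7 266.7] [3.139 0.007 3.008] [-0.01  0.92 -0.13] 86.71184808673769
```

servo_tool:
  commands:
    - [0,0,35,0]
    - [0,0,35,0]
    - [0,0,35,0]
    - [0,0,23,0]
    - [0,0,0,0]
    - [0,0,0,0]
    - [0,0,0,0]

```text
time_s: 2.92
ee_pos: [552.7, 203.7, 136.2]
tool_rot: [3.14, 0.003, 3.009]
wrist_force: [0.0, -0.3, 0.5]
finger_gap: 87.1
```

Run:
```python
from m import *
s=state(); print(s["time_s"],np.array(s["ee_pos"]).round(1),np.array(s["tool_rot"]).round(3),np.array(s["wrist_force"]).round(2),s["finger_gap"])
ims=[]
for n,(u,v) in(("side",(303,255)),("top",(213,232))):
    p,d=snapshot(n); np.savez(n+"1.npz",p=p,d=d); ee=np.array(s["ee_pos"])
    q=p.copy()
    ims.append(cv2.resize(q[v-45:v+45,u-45:u+45],(400,400),interpolation=cv2.INTER_CUBIC))
    th=s["tool_rot"][2]; y=np.array([np.sin(th),-np.cos(th),0]); x=np.array([np.cos(th),np.sin(th),0])
    X=cloud(n,d); L=(X-ee)@np.c_[x,y,[0,0,-1]]
    m=(abs(L[...,0])<20)&(abs(L[...,1])<70)&(L[...,2]>-45)&(L[...,2]<8)
    P=L[m]; 
    for sg in(-1,1):
        Q=P[P[:,1]*sg>0]; print(n,sg,len(Q),np.percentile(Q,[2,50,98],axis=0).round(1).tolist() if len(Q) else "")
    m=(abs(L[...,0])<25)&(abs(L[...,1])<40)&(X[...,2]>99)&(X[...,2]<112)
    print("cass top in tool",m.sum(),np.percentile(L[m],[2,50,98],axis=0).round(1).tolist())
    print("tip px",proj(n,[ee+42*y,ee-42*y]).round(1).tolist())
cv2.imwrite("pics/pre.png",np.hstack(ims))
```

```text
2.9167 [552.7 203.7 136.2] [3.140e+00 3.000e-03 3.009e+00] [ 0.02 -0.28  0.53] 87.07026496498925
side -1 55 [[-10.8, -45.8, -13.7], [-1.6, -42.9, -6.6], [8.5, -41.4, 0.3]]
side 1 52 [[-12.0, 52.1, -12.4], [-1.2, 53.1, -6.5], [9.5, 54.5, -0.2]]Traceback (most recent call last):
  File "<stdin>", line 15, in <module>
    return _quantile_unchecked(
        a, q, axis, out, overwrite_input, method, keepdims, weights)
    return _ureduce(a,
                    func=_quantile_ureduce_func,
    ...<5 lines>...
                    overwrite_input=overwrite_input,
                    method=method)
    r = func(a, **kwargs)
    result = _quantile(arr,
                       quantiles=q,
    ...<2 lines>...
                       out=out,
                       weights=wgt)
    slices_having_nans = np.isnan(arr[-1, ...])
                                  ~~~^^^^^^^^^
IndexError: index -1 is out of bounds for axis 0 with size 0
```

```bash
cat > chk.py <<'E'
from m import *
import sys
def chk(tag,cams,size=45):
    s=state(); ee=np.array(s["ee_pos"]); th=s["tool_rot"][2]
    print(s["time_s"],ee.round(1),round(th,3),np.array(s["wrist_force"]).round(2),round(s["finger_gap"],1))
    y=np.array([np.sin(th),-np.cos(th),0]); x=np.array([np.cos(th),np.sin(th),0]); ims=[]
    for n in cams:
        p,d=snapshot(n); np.savez(n+tag+".npz",p=p,d=d); X=cloud(n,d); L=(X-ee)@np.c_[x,y,[0,0,-1]]
        for nm,m in(("fing",(abs(L[...,0])<20)&(abs(L[...,1])<70)&(abs(L[...,1])>24)&(L[...,2]>-45)&(L[...,2]<8)),("cass",(abs(L[...,0])<30)&(abs(L[...,1])<24)&(X[...,2]>90)&(X[...,2]<112)&(L[...,2]>-18))):
            for sg in(-1,1):
                Q=L[m&(L[...,1]*sg>0)]
                if len(Q)>3: print(n,nm,sg,len(Q),np.percentile(Q,[2,50,98],axis=0).round(1).tolist())
        u,v=proj(n,ee)[0].astype(int); v=min(max(v,size),420-size)
        ims.append(cv2.resize(p[v-size:v+size,u-size:u+size],(400,400),interpolation=cv2.INTER_CUBIC))
    cv2.imwrite(f"pics/{tag}.png",np.hstack(ims))
if __name__=="__main__": chk(sys.argv[1],sys.argv[2].split(","),int(sys.argv[3]) if len(sys.argv)>3 else 45)
E
python3 chk.py pre side,top
```

```text
2.9667 [553.  203.8 136.7] 3.009 [ 0.2  -0.73  0.13] 86.9
side fing -1 57 [[-10.4, -46.8, -14.9], [-1.2, -42.4, -7.2], [8.8, -40.8, -0.8]]
side fing 1 51 [[-11.7, 52.3, -13.6], [-0.2, 53.2, -7.0], [9.7, 54.5, -1.3]]
```

View pics/pre.png

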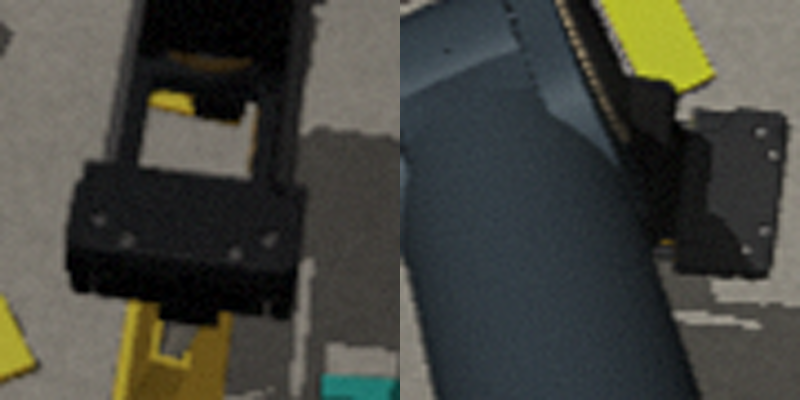

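servo_tool:
  commands:
    - [2,0,20,0]
    - [0,0,20,0]
    - [0,0,14,0]
    - [0,0,6.5,0]
    - [0,0,0,0]
    - [0,0,0,0]
  hand: 0.62
  grip_force: 4

```text
time_s: 3.57
ee_pos: [550.1, 203.7, 75.0]
tool_rot: [3.141, 0.001, 3.009]
wrist_force: [-0.5, -0.1, 0.4]
finger_gap: 57.2
```

```bash
python3 chk.py down side,top
```

```text
3.5667 [550.1 203.7  75. ] 3.009 [-0.53 -0.1   0.43] 57.2
side fing -1 62 [[-12.5, -34.6, -25.6], [-2.0, -28.2, -15.3], [9.5, -26.5, -0.3]]
```

View pics/down.png

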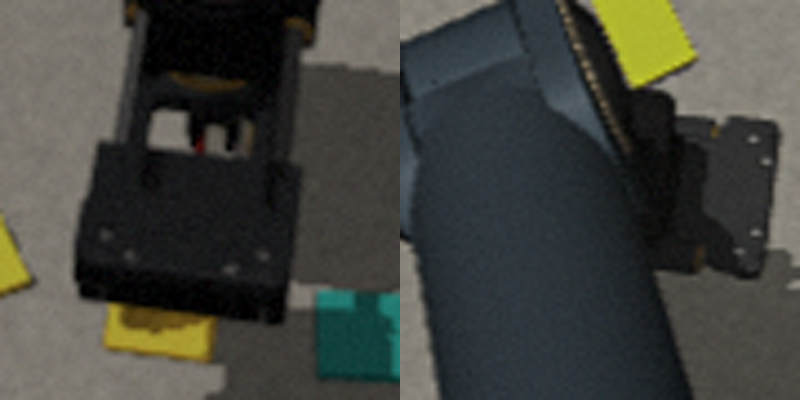

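The cassette's red edge (crop ~200,135) sits between the fingers. Closing in gentle steps.

servo_tool:
  commands:
    - [0,0,0,0]
    - [0,0,0,0]
  hand: 0.51

```text
time_s: 3.83
ee_pos: [550.0, 203.7, 75.0]
tool_rot: [3.141, 0.001, 3.009]
wrist_force: [0.9, -0.2, -0.9]
finger_gap: 48.1
```

servo_tool:
  commands:
    - [0,0,0,0]
    - [0,0,0,0]
  hand: 0.48

```text
time_s: 4.0
ee_pos: [549.6, 203.5, 74.4]
tool_rot: [3.141, 0.0, 3.009]
wrist_force: [0.6, -0.2, 1.5]
finger_gap: 42.8
```

servo_tool:
  commands:
    - [0,0,0,0]
    - [0,0,0,0]
    - [0,0,0,0]
  hand: 0.44

```text
time_s: 4.25
ee_pos: [549.5, 203.4, 74.1]
tool_rot: [3.141, 0.0, 3.009]
wrist_force: [-0.0, -0.5, 0.1]
finger_gap: 39.6
```

servo_tool:
  commands:
    - [0,0,0,0]
    - [0,0,0,0]
    - [0,0,0,0]
  hand: 0.35
  grip_force: 15

```text
time_s: 4.5
ee_pos: [549.5, 203.4, 74.1]
tool_rot: [3.142, 0.0, 3.009]
wrist_force: [0.4, 0.3, 0.9]
finger_gap: 39.8
```

servo_tool:
  commands:
    - [0.5,0,-1.9,0]
    - [0.8,0,-2.9,0]
    - [1,0,-3.9,0]
    - [1,0,-3.9,0]
    - [1,0,-3.9,0]
    - [1,0,-3.9,0]
    - [1,0,-3.9,0]
    - [1,0,-3.9,0]

```text
time_s: 5.17
ee_pos: [542.1, 204.5, 102.7]
tool_rot: [3.141, 0.0, 3.009]
wrist_force: [0.7, -0.1, 0.5]
finger_gap: 39.7
```

Run:
```python
from h import *
p,d=snapshot("side"); a=np.load("side0.npz")["p"]
cv2.imwrite("pics/pull.png",np.hstack([cv2.resize(q[215:315,255:355],(400,400),interpolation=cv2.INTER_CUBIC) for q in(a,p)]))
```

```text
(no output)
```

View pics/pull.png

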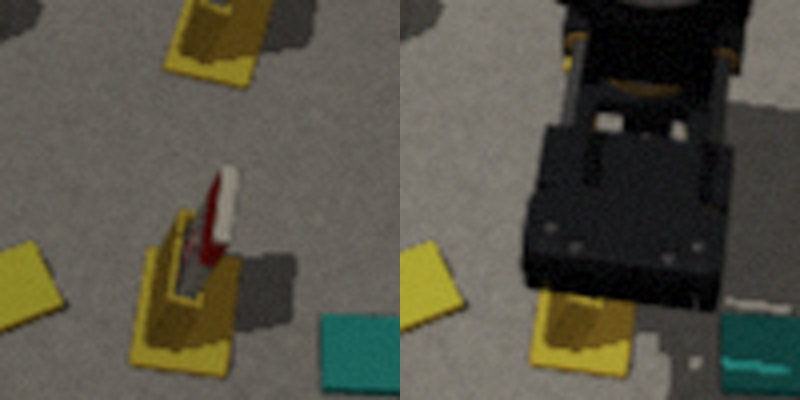

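Left (before) and right (now): the stand base has the same corners in both (e.g. crop (132,362) and (232,376)), so it hasn't moved. Continuing the pull.

servo_tool:
  commands:
    - [1,0,-3.9,0]
    - [1,0,-3.9,0]
    - [1,0,-3.9,0]
    - [1.3,0,-4.8,0]
    - [1.5,0,-5.8,0]
    - [1.8,0,-6.8,0]
    - [2.6,0,-9.7,0]
    - [2.6,0,-9.7,0]

```text
time_s: 5.88
ee_pos: [529.3, 206.1, 151.7]
tool_rot: [3.142, -0.0, 3.009]
wrist_force: [0.3, 0.0, -0.7]
finger_gap: 40.0
```

servo_tool:
  commands:
    - [0,0,-15,0]
    - [0,0,-20,0]
    - [0,0,-15,0]
    - [0,0,-10,0]
    - [0,0,0,0]
    - [0,0,0,0]

```text
time_s: 6.38
ee_pos: [529.5, 206.2, 211.2]
tool_rot: [3.141, 0.001, 3.009]
wrist_force: [0.7, -0.1, -0.7]
finger_gap: 39.7
```

```bash
python3 chk.py up side 60
python3 - <<'E'
from m import *
# reader geometry, rest pose, per camera from first pictures
for n in("side","top"):
    D=np.load(n+"0.npz"); X=cloud(n,D["d"]); V=D["p"].max(-1)
    for yaw,c in((-.07,(555,-290)),):
        F=frame(c,yaw)(X)
        for lo,hi in((60,68),(68,75),(75,82)):
            k=(abs(F[...,0]+40)<45)&(abs(F[...,1])<60)&(F[...,2]>lo)&(F[...,2]<hi); P=F[k]
            print(n,lo,k.sum(),"x",np.percentile(P[:,0],[2,50,98]).round(1),"y",np.percentile(P[:,1],[2,50,98]).round(1),"zmax",P[:,2].max().round(1),
              "frontu",np.percentile(P[:,0]*np.cos(.35)+P[:,2]*np.sin(.35),[2,50,90,98]).round(1))
E
```

```text
6.3833 [529.5 206.2 211.2] 3.009 [ 0.74 -0.15 -0.68] 39.7
side 60 26 x [-39.  -35.1 -32.9] y [-29.1  12.1  33.8] zmax 67.5 frontu [-14.4 -11.  -10.4 -10.1]
side 68 20 x [-42.7 -37.7 -35.9] y [-31.3  -3.6  30.2] zmax 74.9 frontu [-15.3 -10.9 -10.4 -10. ]
side 75 34 x [-43.9 -41.3 -39. ] y [-32.1   6.8  33. ] zmax 79.2 frontu [-15.3 -12.3 -10.6 -10.4]
top 60 26 x [-39.1 -36.  -34. ] y [-34.7  -3.7  29.6] zmax 67.7 frontu [-13.9 -11.8 -11.  -10.7]
top 68 30 x [-45.2 -39.3 -37.3] y [-32.4   7.2  30.2] zmax 74.9 frontu [-17.3 -11.9 -11.2 -11.1]
top 75 58 x [-45.3 -42.9 -39.9] y [-32.7  -1.8  28.6] zmax 81.8 frontu [-16.5 -13.4 -11.4 -11.2]
```

View pics/up.png

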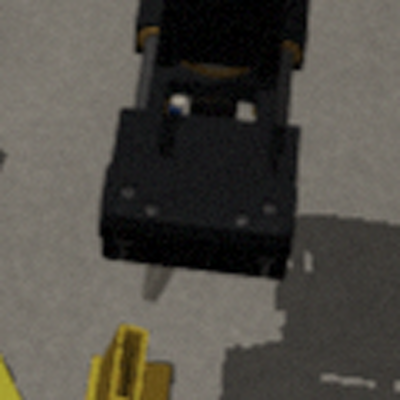

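```bash
cat > held.py <<'E'
from m import *
import sys
def held(n,X,s):
    ee=np.array(s["ee_pos"]); th=s["tool_rot"][2]
    y=np.array([np.sin(th),-np.cos(th),0]); x=np.array([np.cos(th),np.sin(th),0])
    L=(X-ee)@np.c_[x,y,[0,0,-1]]
    m=(abs(L[...,0]+15)<25)&(abs(L[...,1])<26)&(L[...,2]>2)&(L[...,2]<68); P=L[m]
    print(n,len(P))
    if len(P)<8: return
    for a in range(0,70,10):
        Q=P[(P[:,2]>a)&(P[:,2]<=a+10)]
        if len(Q)>2: print(a,len(Q),"x",np.percentile(Q[:,0],[5,50,95]).round(1),"y",np.percentile(Q[:,1],[5,50,95]).round(1),"zmax",Q[:,2].max().round(1))
if __name__=="__main__":
    s=state()
    for n in("side","top"):
        p,d=snapshot(n); held(n,cloud(n,d),s)
E
python3 held.py
```

```text
side 69
20 4 x [-15.9 -13.7 -11.6] y [20.4 20.6 20.9] zmax 28.8
30 19 x [-21.2 -17.7 -14.1] y [17.8 19.6 21.2] zmax 40.0
40 22 x [-24.2 -20.7 -15.9] y [13.4 19.6 21.2] zmax 49.9
50 24 x [-26.6 -24.4 -18.9] y [ 4.8 19.1 20.8] zmax 60.0
top 0
```

servo_tool:
  commands:
    - [0,0,0,-0.06]
    - [-1.9,-20,0,0]
    - [-1.9,-36,0,0]
    - [-1.9,-38,0,0]
    - [-1.9,-38,0,0]
    - [-1.9,-38,0,0]
    - [-1.9,-38,0,0]
    - [-1.9,-38,0,0]
  grip_force: 15

```text
time_s: 7.2
ee_pos: [524.0, -42.0, 209.8]
tool_rot: [-3.141, -0.002, 3.069]
wrist_force: [0.7, -0.2, -1.8]
finger_gap: 40.2
```

servo_tool:
  commands:
    - [-1.9,-38,0,0]
    - [-1.9,-38,0,0]
    - [-1.9,-38,0,0]
    - [-1.9,-38,0,0]
    - [-1.9,-38,0,0]
    - [-1.5,-30,0,0]
    - [-1.5,-27,0,0]
    - [0,0,0,0]

```text
time_s: 7.87
ee_pos: [517.0, -294.7, 209.8]
tool_rot: [-3.137, -0.002, 3.06]
wrist_force: [-0.2, 0.0, -0.0]
finger_gap: 40.0
```

servo_tool:
  commands:
    - [0,0,20,0]
    - [0,0,30,0]
    - [0,0,25,0]
    - [0,0,10,0]
    - [0,0,0,0]
    - [0,0,0,0]
    - [0,0,0,0]

```text
time_s: 8.45
ee_pos: [520.4, -287.9, 127.0]
tool_rot: [-3.141, 0.002, 3.069]
wrist_force: [-0.1, -1.1, 0.1]
finger_gap: 39.7
```

```bash
python3 chk.py hover side,top 50; python3 held.py
```

```text
8.45 [ 520.4 -287.9  127. ] 3.069 [-0.13 -1.08  0.12] 39.7
side fing 1 95 [[-12.5, 26.8, -30.7], [-2.4, 30.0, -16.4], [8.6, 33.7, -1.4]]
side cass -1 9 [[-22.5, -19.9, 16.3], [-20.5, -6.6, 30.2], [-17.8, -1.8, 36.7]]
side cass 1 35 [[-21.6, 4.9, 16.1], [-16.5, 19.5, 24.5], [-10.6, 23.1, 34.2]]
side 155
0 9 x [-15.2 -14.5  -7.9] y [ 3.6 16.8 21.5] zmax 8.6
10 20 x [-17.5 -14.2  -9.2] y [-9.7 18.2 21.9] zmax 19.7
20 18 x [-20.4 -18.5 -13.2] y [-13.4  17.   21.2] zmax 29.8
30 17 x [-22.9 -20.7 -15.3] y [-11.3  18.5  22.3] zmax 39.9
40 28 x [-25.6 -20.5   8.1] y [-14.1  15.2  23.3] zmax 49.7
50 47 x [-27.3   3.5   9.1] y [-21.9   6.3  22. ] zmax 59.2
60 16 x [-24.2   0.1   1.7] y [-22.6   5.1  24. ] zmax 67.1
top 13
40 6 x [-22.3   9.1   9.5] y [-24.2 -20.  -13.6] zmax 47.5
50 3 x [-23.2   8.9   9. ] y [-17.8 -17.2 -15.8] zmax 56.6
```

View pics/hover.png

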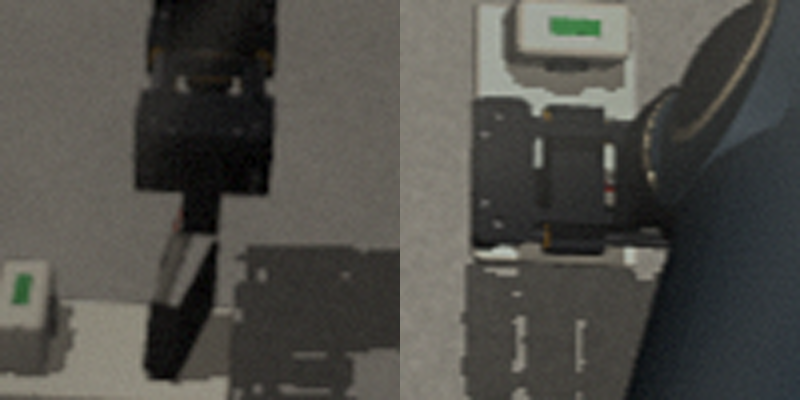

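servo_tool:
  commands:
    - [3,0,12,0]
    - [0,0,14,0]
    - [0,0,8,0]
    - [0,0,3,0]
    - [0,0,0,0]
    - [0,0,0,0]
    - [0,0,0,0]

```text
time_s: 9.23
ee_pos: [517.0, -287.6, 89.4]
tool_rot: [-3.141, 0.001, 3.069]
wrist_force: [-0.8, 0.7, 0.8]
finger_gap: 39.8
```

servo_tool:
  commands:
    - [0,0,1,0]
    - [0,0,1,0]
    - [0,0,1,0]
    - [0,0,0,0]
    - [0,0,0,0]

```text
time_s: 9.65
ee_pos: [516.4, -287.2, 85.7]
tool_rot: [3.141, -0.0, 3.069]
wrist_force: [0.2, 0.4, -1.4]
finger_gap: 39.6
```

servo_tool:
  commands:
    - [0,0,0.7,0]
    - [0,0,0.7,0]
    - [0,0,0,0]
    - [0,0,0,0]
  grip_force: 8

```text
time_s: 9.98
ee_pos: [516.5, -287.5, 84.5]
tool_rot: [-3.141, 0.0, 3.069]
wrist_force: [-0.9, -0.6, 1.5]
finger_gap: 40.2
```

```bash
python3 chk.py low side 35; python3 held.py; python3 -c "
from h import *
for i in range(3): print(np.array(state()['wrist_force']).round(2)); snapshot('side')"
```

```text
9.9833 [ 516.5 -287.5   84.5] 3.069 [-0.93 -0.58  1.51] 40.2
side fing 1 86 [[-12.3, 26.2, -26.7], [-1.9, 29.9, -11.8], [7.9, 32.8, 7.5]]
side 195
0 10 x [-15.4 -14.2   3.4] y [-1.1 20.8 25.3] zmax 9.9
10 27 x [-17.8 -14.1  -1.7] y [-12.1  18.7  24. ] zmax 19.4
20 26 x [-20.3 -15.   -4.8] y [-9.4 16.3 21.4] zmax 29.6
30 29 x [-23.6 -18.2  -8.3] y [-8.2 16.3 23.5] zmax 39.4
40 23 x [-25.1 -20.6 -11.5] y [-9.8 18.1 22.6] zmax 48.7
50 64 x [-36.5 -30.4 -16.3] y [-20.9   7.5  20.7] zmax 59.9
60 16 x [-38.3 -27.2 -20.1] y [-17.4  16.9  24.9] zmax 63.5
top 18
50 10 x [-35.1 -29.2 -19.2] y [-17.3  23.2  24.5] zmax 59.7
[-1.41 -0.05  2.02]
[-0.48 -0.01  2.08]
[-0.21  0.28  1.98]
```

View pics/low.png

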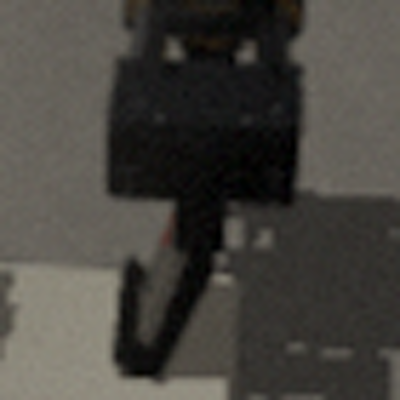

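servo_tool:
  commands:
    - [1,0,0.3,0]
    - [1,0,0.3,0]
    - [0,0,0,0]
    - [0,0,0,0]

```text
time_s: 10.62
ee_pos: [514.4, -287.1, 83.7]
tool_rot: [3.142, 0.0, 3.069]
wrist_force: [-0.1, -0.8, 1.6]
finger_gap: 40.3
```

servo_tool:
  commands:
    - [1,0,0.3,0]
    - [1,0,0.3,0]
    - [0,0,0,0]
    - [0,0,0,0]

```text
time_s: 10.95
ee_pos: [512.4, -286.9, 83.0]
tool_rot: [3.142, -0.0, 3.069]
wrist_force: [-0.1, 0.1, 1.1]
finger_gap: 39.9
```

servo_tool:
  commands:
    - [1,0,0.25,0]
    - [1,0,0.25,0]
    - [0,0,0,0]
    - [0,0,0,0]

```text
time_s: 11.28
ee_pos: [510.3, -286.7, 82.4]
tool_rot: [3.141, -0.0, 3.069]
wrist_force: [0.6, 0.5, 0.4]
finger_gap: 40.1
```

servo_tool:
  commands:
    - [1,0,0.2,0]
    - [1,0,0.2,0]
    - [0,0,0,0]
    - [0,0,0,0]

```text
time_s: 11.62
ee_pos: [508.5, -286.5, 82.2]
tool_rot: [3.141, 0.0, 3.069]
wrist_force: [1.0, -0.2, -0.2]
finger_gap: 39.8
```

```bash
python3 chk.py lean side 35; python3 held.py; python3 -c "
from h import *
for i in range(3): print(np.array(state()['wrist_force']).round(2)); snapshot('side')"
```

```text
11.6167 [ 508.5 -286.5   82.2] 3.069 [ 0.99 -0.23 -0.22] 39.8
side fing 1 87 [[-12.9, 27.3, -28.0], [-3.2, 29.5, -12.4], [7.5, 33.6, 6.5]]
side 169
0 16 x [-17.7 -15.4  -8.3] y [-6.9 16.9 24.9] zmax 10.0
10 23 x [-20.8 -18.6 -11.5] y [-15.9  13.9  24.3] zmax 19.9
20 24 x [-24.8 -22.  -14.1] y [-13.6  18.   22.8] zmax 29.9
30 27 x [-28.1 -25.3 -18.5] y [-14.5  18.2  23.2] zmax 39.8
40 22 x [-31.9 -29.2 -23.1] y [-11.3  16.2  21.4] zmax 49.9
50 45 x [-39.4 -35.4 -26.3] y [-23.    9.1  24.1] zmax 59.9
60 12 x [-30.4 -17.5   6.6] y [ 0.8 18.2 24.7] zmax 67.9
top 30
20 3 x [-23.4 -20.6 -20.6] y [-8.7 -8.3 -6.8] zmax 28.8
50 19 x [-37.6 -32.6 -24.8] y [-17.7  22.9  25.4] zmax 59.6
60 3 x [-26.5 -11.7  -5.2] y [20.8 23.  24.2] zmax 67.0
[ 0.57  0.2  -1.07]
[ 1.83  0.33 -0.52]
[ 1.83  0.38 -0.6 ]
```

View pics/lean.png

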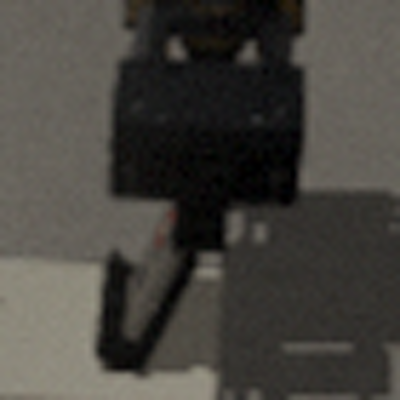

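servo_tool:
  commands:
    - [0,0,0.6,0]
    - [0,0,0,0]
  grip_force: 4

```text
time_s: 12.08
ee_pos: [508.7, -286.7, 81.7]
tool_rot: [-3.142, 0.001, 3.069]
wrist_force: [2.0, 0.4, 0.4]
finger_gap: 40.3
```

servo_tool:
  commands:
    - [0,0,0,0]
    - [0,0,0,0]
  hand: 0.5

```text
time_s: 12.25
ee_pos: [507.7, -286.7, 81.3]
tool_rot: [3.141, -0.002, 3.069]
wrist_force: [-0.3, 0.0, 0.9]
finger_gap: 42.5
```

servo_tool:
  commands:
    - [0,0,0,0]
    - [0,0,0,0]
    - [0,0,0,0]
  hand: 0.7

```text
time_s: 12.5
ee_pos: [508.1, -286.7, 81.5]
tool_rot: [3.141, -0.001, 3.069]
wrist_force: [0.8, -0.7, -0.3]
finger_gap: 55.9
```

servo_tool:
  commands:
    - [0,0,-5,0]
    - [0,0,-10,0]
    - [0,0,-20,0]
    - [0,0,-30,0]
    - [0,0,-35,0]
    - [0,0,-35,0]
    - [0,0,0,0]
    - [0,0,0,0]

```text
time_s: 13.17
ee_pos: [509.8, -287.6, 220.0]
tool_rot: [-3.14, 0.006, 3.069]
wrist_force: [0.6, 0.1, -1.3]
finger_gap: 60.9
```

servo_tool:
  commands:
    - [35,0,-20,0]
    - [35,0,-20,0]
    - [20,0,0,0]
    - [0,0,0,0]
    - [0,0,0,0]

```text
time_s: 13.58
ee_pos: [417.5, -279.9, 256.3]
tool_rot: [3.141, -0.0, 3.068]
wrist_force: [0.7, -0.4, 0.3]
finger_gap: 60.9
```

Run:
```python
from m import *
s=state(); print(s["time_s"],np.array(s["ee_pos"]).round(1)); ims=[]
for n,(u,v) in(("side",(303,120)),("top",(416,232))):
    p,d=snapshot(n); np.savez(n+"9.npz",p=p,d=d); ims.append(cv2.resize(p[v-32:v+32,u-32:u+32],(390,390),interpolation=cv2.INTER_CUBIC))
    F=frame((555,-290),-.073)(cloud(n,d))
    k=(abs(F[...,0]+35)<28)&(abs(F[...,1])<30)&(F[...,2]>82)&(F[...,2]<120); P=F[k]
    if len(P)>5:
        u_=P[:,0]*.939+P[:,2]*.343; s_=-P[:,0]*.343+P[:,2]*.939
        print(n,len(P),"y",np.percentile(P[:,1],[2,50,98]).round(1),"u",np.percentile(u_,[2,50,98]).round(1),"z",P[:,2].max().round(1),"u vs s slope",np.polyfit(s_[u_>np.percentile(u_,40)],u_[u_>np.percentile(u_,40)],1).round(3))
    # rest of scene vs before
    a=np.load(n+"0.npz")["p"]; df=cv2.absdiff(a,p).max(-1)
    for nm,X in(("redstand",(565,201,5)),("blue",(545,45,60)),("dropper",(675,35,40)),("pot",(485,385,40))):
        q=proj(n,X)[0].astype(int); b=df[q[1]-18:q[1]+18,q[0]-18:q[0]+18]; print(nm,(b>40).sum(),end=" ")
    print()
    w=(280,280) if n=="side" else (245,225)
    ims.append(cv2.resize(p[w[1]-90:w[1]+60,w[0]-75:w[0]+75],(390,390)))
cv2.imwrite("pics/end.png",cv2.resize(np.vstack([np.hstack(ims[:2]),np.hstack(ims[2:])]),(600,600)))
```

```text
13.5833 [ 417.5 -279.9  256.3]
side 103 y [-18.8   9.6  23.1] u [-10.4  -3.4  -1.9] z 115.0 u vs s slope [-0.014 -1.431]
redstand 118 blue 0 dropper 0 pot 0 
top 137 y [-18.9   2.3  20.1] u [-11.3  -4.6  -2.6] z 117.5 u vs s slope [-0.022 -1.57 ]
redstand 219 blue 0 dropper 0 pot 0
```

View pics/end.png

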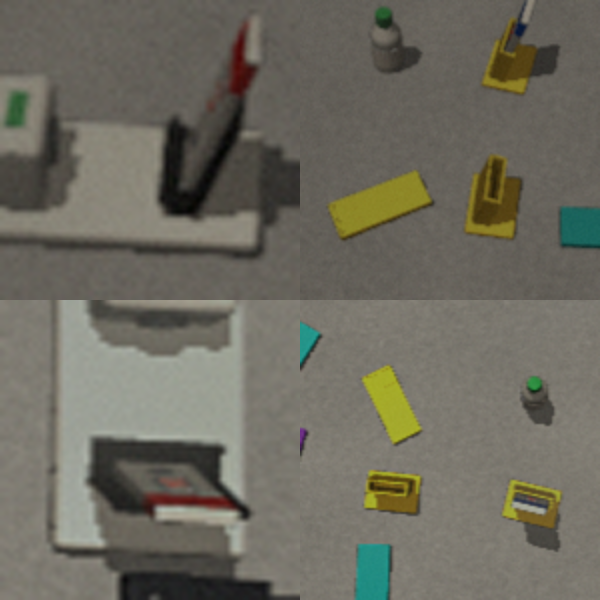

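Run:
```python
from m import *
for n in("side","top"):
    for k in "09":
        D=np.load(n+k+".npz"); X=cloud(n,D["d"]); hsv=cv2.cvtColor(D["p"],cv2.COLOR_BGR2HSV)
        b=(abs(X[...,0]-560)<60)&(abs(X[...,1]-205)<60)&(hsv[...,0]>15)&(hsv[...,0]<35)&(hsv[...,1]>120)&(X[...,2]<12)&(X[...,2]>2)
        print(n,k,cv2.minAreaRect(X[b][:,:2].astype(np.float32)))
print(sign_off())
```

```text
side 0 ((565.0076293945312, 203.06747436523438), (65.47710418701172, 47.89448165893555), 83.983154296875)
side 9 ((564.5061645507812, 198.5056610107422), (75.36663818359375, 46.5860595703125), 82.53152465820312)
top 0 ((564.4246826171875, 198.92337036132812), (66.20218658447266, 47.642555236816406), 82.30029296875)
top 9 ((564.5472412109375, 199.26913452148438), (66.5665283203125, 48.21546936035156), 82.46834564208984)
the job is handed in; nothing more can be done
None
```

I pulled the red-ended cassette straight out along its slot and set it on the reader's rest. I let go of it there, backed the arm away and handed the job in at about 13.6 s. The wrist force readings stayed around 2 N or less.

**Cassette on the rest:**
- In the last pictures it stands on the ledge with the red end up and the window towards the lens.
- It leans back parallel to the plate to within about 0.02 rad. Its front face is about 8 mm in front of the plate, which is the cassette's own thickness.
- It sits about 1–2 mm off centre to the +y side.
- The measured top height was 115–117.5 mm, against about 114 mm expected when fully home. The top camera had read the plate's top edge about 3 mm high too, so I put this down to camera error.

**Red stand:** The top camera shows the base within 0.4 mm and 0.2° of where it started. The side camera disagreed: its fitted base came out 75 mm long instead of 66 mm, with the centre shifted 4.5 mm. Since the base cannot be that long, I blame stray pixels in the newly exposed area and did not check further. By eye the stand looks upright and in place.

**Blue cassette and its stand, dropper and pot:** No visible change from the first pictures in either camera.

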